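Find the unlocked cover on the bench service box

ROBOT

A 7-joint arm with a two-finger parallel gripper is mounted at the origin on the work surface. World frame = base frame: x ahead of the robot, y to its left, z up, the work surface at z = 0. Lengths are in m, angles in rad, forces in N, time in s.
With the tool pointing down it reaches from about 0.4 to 0.85 m from the base axis. Payload 10.4 kg.
Tool frame: the origin (TCP) lies between the finger pads; the fingertips stand 17 mm ahead of it and the grasp point (between the pads) lies 2 mm behind it (tips_ahead is the distance from the TCP to the fingertips, in m); z points along the fingers, y is the direction in which the jaws open and shut (so a half turn about z gives the same grasp; the last joint's range is limited). The gripper opens to 85 mm and grips with 20 to 120 N. Pads are 22 mm wide; open, the fingers measure 114 mm over their backs; the gripper's body (76 mm by 85 mm) begins 54 mm behind the grasp point. The pads swing forward as they close: fully open they stand 13 mm farther back than shut.
Start: joints at [1.155, 0.332, -0.065, 1.46, 0.022, 1.35, -0.088], TCP at [0.239, -0.577, 0.248] pointing down, gripper open.
Joint ranges: [-2.6, 2.6], [-0.5, 2.12], [-1.47, 1.34], [0.16, 2.42], [-1.27, 4.41], [0.06, 2.06], [-2.6, 2.6]. Speed limits (rad/s): [2.22, 2.22, 2.79, 2.79, 3.14, 3.14, 3.14].

INTERFACE

Orientations are given as a unit quaternion [x, y, z, w].
In Python, from plant import get_obs, snapshot, finish_job, tips_ahead gives the robot as it stands.
- The arm moves only by the shell command python3 -m crank 'ROWS' [FORCE]. ROWS is JSON, a list of rows, each a list of 5 numbers: the opening, from -1 (shut) to 1 (fully open), then the shift along the tool's x, y, z in units of 0.2 m (1.0 is 0.2 m), then the turn about the tool's z in units of pi rad (1.0 is pi rad). In form: [[fingers, tx, ty, tz, spin], ...]. A call has 1 to 5 rows; each row is the pose to reach, as a shift and turn from the pose commanded when the call began, along the tool's axes at that moment, turning the shorter way round; what a row does not reach only later rows make up. A row lasts 1/12 s, in which the tool goes at most 41.7 mm and 7.16 degrees, less where a joint would pass 70% of its speed; a pose out of reach is approached as far as the arm can. A call with a number of a shift or a turn outside -1 to 1 is refused whole. A call with a gripper value outside its range is refused whole. The fingers move at their own pace and stop on an object; FORCE is the grip in N (left out, the last holds). Time passes only in rows, so rows that repeat a pose let the fingers close. It gives the time, the measured TCP pose, the force and the opening at its end, in the units of the state.
- get_obs(): the state, without advancing time (a new reading comes with each control period).
- snapshot(name): name is "side" or "top"; returns a dict with "img" (420x560x3 uint8, red, green, blue), "K" (3x3 intrinsics, pixels), "pose" (4x4, takes a point from camera to world coordinates). Camera axes: x right, y down, z forward; pixel columns grow to the right and rows downward; lengths in m; the calibration is good to about 2 mm. A picture is of the moment at which its call begins. There is no depth.
- finish_job(): hands the job in, once; it reports no verdict.
The state is a dict: "t": time; "joint_pos": joint angles; "joint_velocities": joint speeds; "tau": joint torques, N m; "ee_pos": TCP position; "orientation": TCP orientation; "force": force on the tool from outside, world axes, zero at the start; "torque": the same for the moment, N m; "width": finger opening in m.
Only numpy, scipy, OpenCV 4.12 (cv2) and the standard library are available. Lean on these libraries where they do the work, as an engineer would, in place of code of your own. Each camera call takes 0.05 s, during which the arm holds its last target. There are 200 camera calls.

TASK

One of the four identical covers on the bench service box is not held and rocks when you press its ribbed side; you cannot see which. Press the covers with a fingertip to find it, push that cover wide open and leave it standing open with your hand clear. Do not move or lift the jar, the bowl or the outlet box.

Things in the scene. Friction and masses are not known exactly. Their poses are not given: they have to be found in the camera images.
- bank: Grey steel service box fixed to the bench, 124 (its x) x 360 (its y) x 95 mm high. Origin: centre of its underside; z up; x points away from the robot (turned up to 17 degrees). Its top is four identical bare-metal covers in a row along y, 88 mm apart, each 105 (x) x 80 (y) x 6 mm, flush with the rim. Hidden blocks hold three of them, any three (they give under 0.04 rad); one is free.
- cover_1_press (a point): Press point on the cover first from the box's +y end (robot's left): on top of its long side (75 mm, on the box's -x side of the hinge, three thin dark ribs near the outer edge), mid-width, 48 mm from the hinge line, 27 mm from the outer edge, 95 mm above the bench when closed; moves with the cover. The well under the free cover's long side is clear 75 mm down.
- cover_1 (a joint): Tilt of that cover, rad: 0 flush, grows as the long side goes down and the short side (30 mm, box +x) rises; 1.15 is the stop. The hinge line runs along the box's y, 22.5 mm to +x of the box's centre, 3 mm below the top. The free cover is balanced, its hinge stiff (about 2 N at the press point): it turns when pressed and stays where left, no spring.
- cover_2_press (a point): Press point on the cover second from the +y end: on top of its long side (75 mm, on the box's -x side of the hinge, three thin dark ribs near the outer edge), mid-width, 48 mm from the hinge line, 27 mm from the outer edge, 95 mm above the bench when closed; moves with the cover. The well under the free cover's long side is clear 75 mm down.
- cover_2 (a joint): Tilt of that cover, rad: 0 flush, grows as the long side goes down and the short side (30 mm, box +x) rises; 1.15 is the stop. The hinge line runs along the box's y, 22.5 mm to +x of the box's centre, 3 mm below the top. The free cover is balanced, its hinge stiff (about 2 N at the press point): it turns when pressed and stays where left, no spring.
- cover_3_press (a point): Press point on the cover third from the +y end: on top of its long side (75 mm, on the box's -x side of the hinge, three thin dark ribs near the outer edge), mid-width, 48 mm from the hinge line, 27 mm from the outer edge, 95 mm above the bench when closed; moves with the cover. The well under the free cover's long side is clear 75 mm down.
- cover_3 (a joint): Tilt of that cover, rad: 0 flush, grows as the long side goes down and the short side (30 mm, box +x) rises; 1.15 is the stop. The hinge line runs along the box's y, 22.5 mm to +x of the box's centre, 3 mm below the top. The free cover is balanced, its hinge stiff (about 2 N at the press point): it turns when pressed and stays where left, no spring.
- cover_4_press (a point): Press point on the cover at the -y end (robot's right): on top of its long side (75 mm, on the box's -x side of the hinge, three thin dark ribs near the outer edge), mid-width, 48 mm from the hinge line, 27 mm from the outer edge, 95 mm above the bench when closed; moves with the cover. The well under the free cover's long side is clear 75 mm down.
- cover_4 (a joint): Tilt of that cover, rad: 0 flush, grows as the long side goes down and the short side (30 mm, box +x) rises; 1.15 is the stop. The hinge line runs along the box's y, 22.5 mm to +x of the box's centre, 3 mm below the top. The free cover is balanced, its hinge stiff (about 2 N at the press point): it turns when pressed and stays where left, no spring.
- jar: Bystander: amber screw-top jar, 64 mm diameter, 110 mm high, loose; origin at the centre of its underside. Leave alone.
- pan: Bystander: shallow steel bowl, 100 mm diameter, 30 mm high, loose; origin at the centre of its underside. Leave alone.
- outlet: Bystander: white stepped power-outlet box, 90 x 130 x 53 mm, loose; origin at the centre of its underside. Leave alone.

How it is judged:
By the outcome, as a careful person would: the job done as asked, in the order asked, and still so for the second after the job is handed in, with the robot touching nothing.
It also fails if it takes over 45 s, if anything falls off the work surface, if the arm or the gripper's body presses on something with over 40 N, if the wrist force passes 120 N, or if a joint passes its speed limit or range.

## Working session

There is one attempt and no reset: what is moved stays moved. The work goes in short steps, Python scripts to look and compute and a shell command to move; the robot and the scene stay as the last step left them, time stands still between calls to the robot, and variables do not carry over. Pictures are saved under pics/ and viewed, on a budget of 10 in all, crops included, one or two more only if the job needs it, and the job is handed in when it is done.

```bash
mkdir -p pics; python3 - <<'E'
from plant import *
import cv2,numpy as np
print(get_obs(), tips_ahead)
for n in("top","side"):
    s=snapshot(n);cv2.imwrite(f"pics/{n}0.png",s["img"][:,:,::-1]);print(s["K"],s["pose"])
E
```

```text
{'t': 0.0, 'joint_pos': array([ 1.1554331 ,  0.33286604, -0.0647462 ,  1.46094392,  0.0216152 ,
        1.3498903 , -0.08848937]), 'joint_velocities': array([-0.00033921,  0.00028798, -0.00058611, -0.00111929, -0.00014984,
        0.00033731, -0.00019073]), 'tau': array([ 7.78795475e-04, -6.25447726e+01,  4.95811226e-02, -3.91608167e+01,
        1.62802351e-02,  9.98515345e-03,  3.10880205e-05]), 'ee_pos': array([ 0.23909718, -0.57707875,  0.24751844]), 'orientation': array([ 9.80771102e-01,  1.95160315e-01, -1.69505619e-04, -6.84895272e-04]), 'force': array([-0.32193617,  0.1769024 , -0.63541765]), 'torque': array([-0.00235103, -0.0312014 , -0.00444301]), 'width': 0.08544558051085191} 0.017
[[492.61802925   0.         281.29474762]
 [  0.         492.61802925 207.79123898]
 [  0.           0.           1.        ]] [[ 0.02893189 -0.99488462  0.09678606  0.50036904]
 [-0.9995659  -0.02825657  0.00834103 -0.06631854]
 [-0.00556352 -0.09698536 -0.99527026  1.06238   ]
 [ 0.          0.          0.          1.        ]]
[[508.46489459   0.         275.16094397]
 [  0.         508.46489459 202.9183421 ]
 [  0.           0.           1.        ]] [[-0.82696567 -0.33414789  0.45218687  0.07508986]
 [-0.56219886  0.50252044 -0.65681477  0.75708779]
 [-0.00775988 -0.79738221 -0.60342472  0.82646257]
 [ 0.          0.          0.          1.        ]]
```

View pics/top0.png

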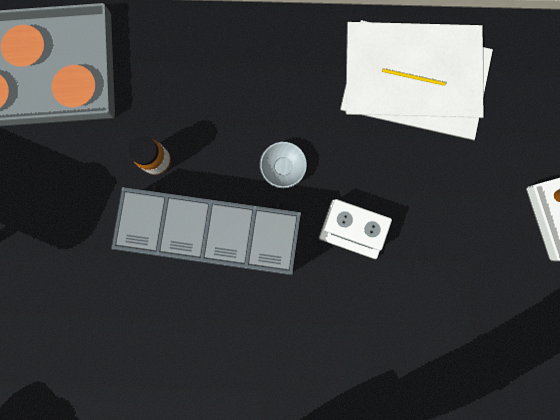

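View pics/side0.png

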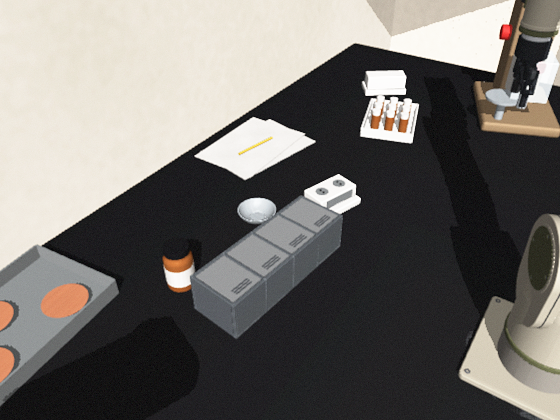

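The top view shows the box with corners at about (123,188), (300,212), (292,273) and (112,248), and ribs at the bottom (-x) side. The jar is at (152,155), the bowl at (283,164) and the outlet at (356,228). The side view agrees.

```bash
cat > h.py <<'E'
import cv2,numpy as np
from plant import *
def ray(s,uv,z):
    d=s["pose"][:3,:3]@np.linalg.solve(s["K"],[uv[0],uv[1],1]);o=s["pose"][:3,3]
    return o+d*(z-o[2])/d[2]
def proj(s,p):
    c=s["pose"][:3,:3].T@(np.array(p)-s["pose"][:3,3]);c=s["K"]@c;return c[:2]/c[2]
E
python3 - <<'E'
from h import *
s=snapshot("top");im=s["img"]
g=im.astype(int);m=((g.min(2)>125)&(g.max(2)-g.min(2)<25)).astype(np.uint8)
m[:180]=0;m[285:]=0;m[:,:105]=0;m[:,308:]=0
m=cv2.morphologyEx(m,cv2.MORPH_CLOSE,np.ones((3,3)))if 0 else m
cs=cv2.findContours(m,cv2.RETR_EXTERNAL,cv2.CHAIN_APPROX_NONE)[0]
C=[]
for c in cs:
    if cv2.contourArea(c)<500: continue
    r=cv2.minAreaRect(c);w=ray(s,r[0],.095);C.append(w);print(r,w)
print(im[220,140],im[245,113])
C=np.array(sorted(C,key=lambda w:-w[1]))
y=C[0]-C[-1];print(np.linalg.norm(y)/3);y/=np.linalg.norm(y);x=np.array([y[1],-y[0],0])
print("yaw",np.degrees(np.arctan2(x[1],x[0])))
# cover centre -> hinge is +22.5 x ; press -25.5 in x
mid=C.mean(0)
for k in range(4):
    c=mid+y*.088*(1.5-k);print(k+1,"press",c-x*.0255,"hinge",c+x*.0225)
E
```

```text
((272.2099914550781, 239.53001403808594), (39.88081741333008, 53.03300476074219), 8.130102157592773) [ 0.53142952 -0.04221241  0.095     ]
((228.04766845703125, 233.18215942382812), (40.00247573852539, 53.155330657958984), 8.530765533447266) [0.5413799  0.04489715 0.095     ]
((183.78823852539062, 226.8916778564453), (39.91011428833008, 53.02006149291992), 8.652542114257812) [0.55124677 0.13249775 0.095     ]
((139.8918914794922, 220.64866638183594), (39.45575714111328, 53.59407043457031), 9.462322235107422) [0.56107488 0.21968215 0.095     ]
[150 158 159] [105 116 121]
0.0878556957542098
yaw -6.458150609106481
1 press [0.53579161 0.2227467  0.095     ] hinge [0.58348701 0.21734778 0.095     ]
2 press [0.52589359 0.13530512 0.095     ] hinge [0.573589  0.1299062 0.095    ]
3 press [0.51599557 0.04786355 0.095     ] hinge [0.56369098 0.04246463 0.095     ]
4 press [ 0.50609756 -0.03957803  0.095     ] hinge [ 0.55379296 -0.04497695  0.095     ]
```

```bash
cat >> h.py <<'E'
from scipy.spatial.transform import Rotation as R
def rel(p,yaw=-6.46):
    o=get_obs();r=R.from_quat(o["orientation"]);d=r.inv().apply(np.array(p)-o["ee_pos"])/.2
    x=r.as_matrix()[:,0];a=np.degrees(np.arctan2(x[1],x[0]))
    return d.round(3),round((a-yaw)/180,4)
E
python3 -m crank '[[-1,0.75,-0.66,0,0.161],[-1,0.75,-0.66,0,0.161],[-1,0.75,-0.66,0,0.161],[-1,0.75,-0.66,0,0.161],[-1,0.75,-0.66,0,0.161]]' 20
python3 -c "
from h import *
print(rel([.506,-.040,.142]))"
```

```text
t: 0.57
ee_pos: [0.328, -0.3958, 0.2482]
orientation: [0.998, -0.06, -0.0, -0.0]
force: [1.7, -0.6, 0.1]
width: 0.0257
(array([ 0.671, -1.873,  0.531]), np.float64(-0.0023))
```

```bash
python3 -m crank '[[-1,0.34,-0.94,0,0],[-1,0.34,-0.94,0,0],[-1,0.34,-0.94,0,0],[-1,0.34,-0.94,0,0],[-1,0.34,-0.94,0,0]]'
python3 -c "
from h import *
print(rel([.506,-.040,.142]))"
```

```text
t: 0.98
ee_pos: [0.417, -0.2157, 0.2484]
orientation: [0.998, -0.056, 0.0, -0.0]
force: [0.0, -0.1, -0.5]
width: 0.0001
(array([ 0.345, -0.922,  0.532]), np.float64(0.0005))
```

```bash
python3 -m crank '[[-1,0.345,-0.922,0,0],[-1,0.345,-0.922,0,0],[-1,0.345,-0.922,0,0],[-1,0.345,-0.922,0.2,0],[-1,0.345,-0.922,0.45,0]]'
python3 -m crank '[[-1,0,0,0,0],[-1,0,0,0,0]]'
python3 - <<'E'
from h import *
print(rel([.506,-.040,.117]))
for n in("top","side"):
    s=snapshot(n);o=get_obs();u=proj(s,o["ee_pos"]-[0,0,.017]);v=proj(s,[.506,-.0396,.095]);print(n,u,v)
    if n=="side":
        c=s["img"][150:350,150:400,::-1];cv2.imwrite("pics/a.png",cv2.resize(c,None,fx=3,fy=3))
E
```

```text
t: 1.4
ee_pos: [0.5016, -0.0535, 0.194]
orientation: [0.999, -0.054, 0.004, -0.0]
force: [1.2, -0.7, -0.7]
width: 0.0002
t: 1.57
ee_pos: [0.4969, -0.0572, 0.1892]
orientation: [0.998, -0.055, -0.002, -0.0]
force: [-0.0, -0.7, 0.0]
width: 0.0002
(array([ 0.037, -0.09 ,  0.361]), np.float64(0.0007))
top [279.703153   257.23726585] [270.47586561 252.50674427]
side [327.03293222 188.47286296] [317.79579642 219.98349587]
```

View pics/a.png

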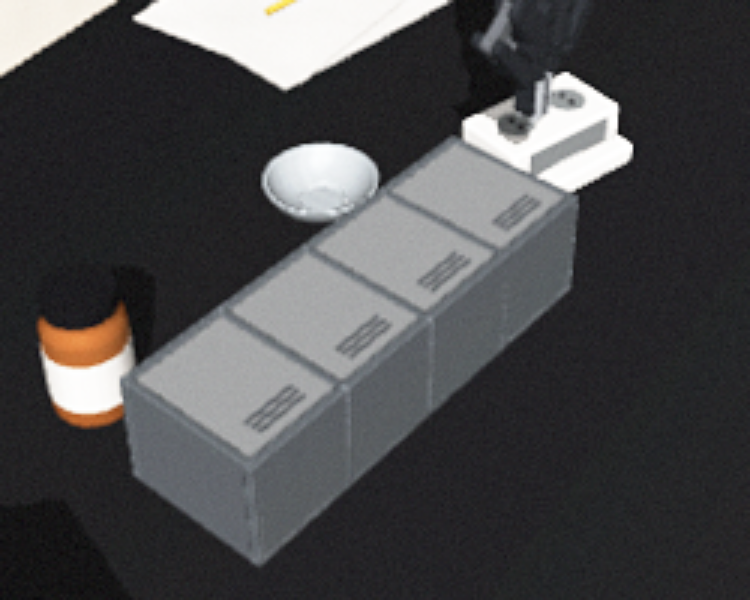

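The fingertip shows at full-image (327,187), which matches its projection. Moving over cover 4 and pressing.

```bash
python3 -m crank '[[-1,0.037,-0.09,0.17,0],[-1,0.037,-0.09,0.34,0],[-1,0.037,-0.09,0.34,0],[-1,0.037,-0.09,0.34,0]]'
python3 -c "
from h import *
print(get_obs()['force'],rel([.506,-.040,.112]))"
```

```text
t: 2.0
ee_pos: [0.5067, -0.0426, 0.1233]
orientation: [0.998, -0.057, -0.001, 0.0]
force: [1.3, 0.5, 1.4]
width: 0.0003
[1.30227909 0.5400779  1.42252346] (array([-0.005, -0.012,  0.057]), np.float64(-0.0006))
```

```bash
python3 -m crank '[[-1,0,0,0.03,0],[-1,0,0,0.05,0],[-1,0,0,0.06,0],[-1,0,0,0.07,0],[-1,0,0,0.07,0]]'
```

```text
t: 2.42
ee_pos: [0.508, -0.0419, 0.1117]
orientation: [0.998, -0.057, 0.001, 0.001]
force: [-10.3, -0.6, 23.0]
width: 0.0004
```

Cover 4 is held: 23 N at the surface. Next is cover 3.

```bash
python3 -m crank '[[-1,0,0,-0.12,0],[-1,0,-0.2,-0.12,0],[-1,0,-0.4,-0.12,0],[-1,0,-0.44,-0.08,0],[-1,0,-0.44,-0.06,0]]'
python3 -m crank '[[-1,0,0,0,0],[-1,0,0,0,0]]'
python3 -c "
from h import *
print(rel([.516,.048,.112]))"
```

```text
t: 2.83
ee_pos: [0.5175, 0.05, 0.1215]
orientation: [0.999, -0.054, 0.001, -0.001]
force: [-0.7, 0.1, -0.1]
width: -0.0001
t: 3.0
ee_pos: [0.5172, 0.045, 0.121]
orientation: [0.998, -0.057, -0.0, 0.0]
force: [1.0, 0.2, -0.6]
width: -0.0001
(array([-0.008, -0.014,  0.045]), np.float64(-0.0005))
```

```bash
python3 -m crank '[[-1,0,-0.01,0.03,0],[-1,0,-0.01,0.05,0],[-1,0,-0.01,0.06,0],[-1,0,-0.01,0.07,0],[-1,0,-0.01,0.07,0]]'
```

```text
t: 3.42
ee_pos: [0.5175, 0.0477, 0.1066]
orientation: [0.998, -0.057, -0.0, 0.0]
force: [0.7, -0.4, 0.7]
width: -0.0002
```

Cover 3 gives way: 5 mm below the surface with almost no force. Pushing it along its arc.

```bash
python3 -m crank '[[-1,0,0,0.035,0],[-1,0,0,0.07,0],[-1,0.014,0,0.095,0],[-1,0.028,0,0.12,0],[-1,0.028,0,0.12,0]]'
python3 -c "
from h import *
print(rel([.5637-.03*.9937,.0425+.03*.1125,.074]))
s=snapshot('side');c=s['img'][150:350,150:400,::-1];cv2.imwrite('pics/b.png',cv2.resize(c,None,fx=3,fy=3))"
```

```text
t: 3.83
ee_pos: [0.5226, 0.0476, 0.0815]
orientation: [0.998, -0.056, -0.001, -0.0]
force: [-0.3, -0.2, 0.0]
width: 0.0002
(array([0.057, 0.002, 0.037]), np.float64(-0.0))
```

View pics/b.png

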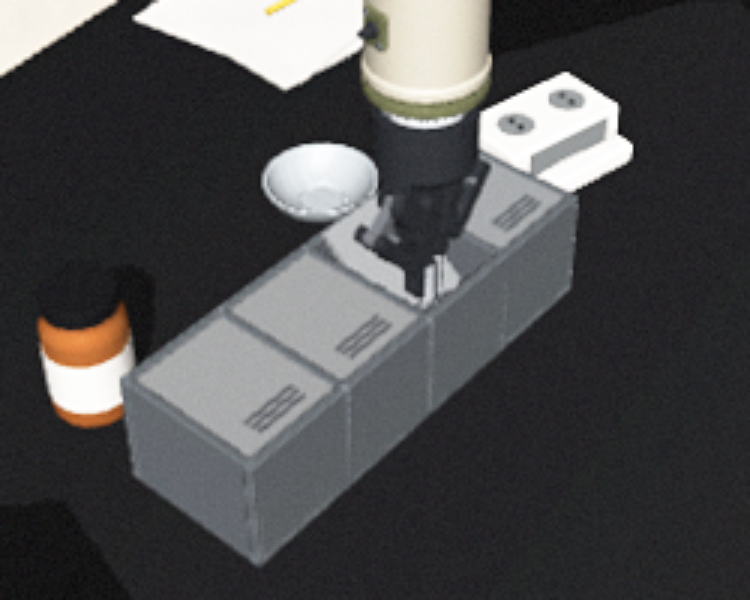

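The picture shows cover 3 tilting with the finger in its well, at crop (430,290). The short side is rising at (345,245), and the gripper body is clear of it. Continuing to the stop.

```bash
python3 -m crank '[[-1,0.02,0,0.018,0],[-1,0.04,0,0.032,0],[-1,0.057,0,0.037,0],[-1,0.065,0,0.042,0],[-1,0.065,0,0.042,0]]'
python3 -c "
from h import *
print(rel([.5637-.03*.9937,.0425+.03*.1125,.074]))"
```

```text
t: 4.3
ee_pos: [0.536, 0.046, 0.0741]
orientation: [0.998, -0.057, -0.0, -0.0]
force: [-1.9, -0.5, -0.2]
width: 0.0002
(array([-0.011,  0.002,  0.   ]), np.float64(-0.0001))
```

```bash
python3 -m crank '[[-1,0.01,0,0,0],[-1,0.02,0,0,0],[-1,0.03,0,0,0],[-1,0.03,0,0,0]]'
```

```text
t: 4.63
ee_pos: [0.5375, 0.046, 0.0738]
orientation: [0.998, -0.056, -0.005, 0.001]
force: [-25.5, 1.7, 15.9]
width: -0.0002
```

At the stop (30 N resisting). Backing off in -x, then up and clear.

```bash
python3 -m crank '[[-1,-0.04,0,0,0],[-1,-0.07,0,-0.03,0],[-1,-0.09,0,-0.2,0],[-1,-0.09,0,-0.4,0],[-1,-0.09,0,-0.6,0]]'
python3 -m crank '[[-1,-0.2,0.2,-0.1,0],[-1,-0.35,0.35,-0.2,0],[-1,-0.35,0.6,-0.2,0],[-1,-0.35,0.8,-0.2,0],[-1,-0.35,0.8,-0.2,0]]'
python3 - <<'E'
from h import *
s=snapshot('side');c=s['img'][150:350,150:400,::-1];t=snapshot('top')['img'][150:300,90:400,::-1]
cv2.imwrite('pics/c.png',np.vstack([cv2.resize(c,(375,300)),cv2.resize(t,(375,181))]))
E
```

```text
t: 5.05
ee_pos: [0.5238, 0.0475, 0.1967]
orientation: [0.998, -0.056, 0.001, -0.0]
force: [1.4, 0.7, 0.3]
width: 0.0003
t: 5.47
ee_pos: [0.4356, -0.108, 0.2366]
orientation: [0.998, -0.058, 0.002, 0.002]
force: [0.2, -0.1, 0.5]
width: 0.0003
```

View pics/c.png

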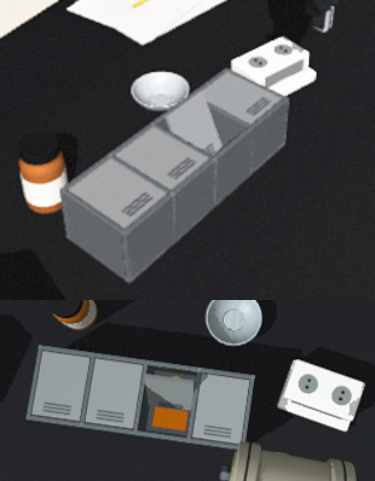

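```bash
python3 - <<'E'
from h import *
x=np.array([.9937,-.1125,0]);y=np.array([.1125,.9937,0]);H=np.array([.5637,.0425,.092])
out=[]
for n,(a,b,c,d) in(("side",(190,270,230,330)),("top",(180,280,180,305))):
    s=snapshot(n);im=s["img"][:,:,::-1]
    z=cv2.resize(im[a:b,c:d],None,fx=5,fy=5)
    for th,col in((0.8,(0,0,255)),(1.15,(0,255,0))):
        for l in(-.075,.03):
            for w in(-.04,.04):
                p=H+y*w+l*(x*np.cos(th)+np.array([0,0,np.sin(th)]))+.003*(-x*np.sin(th)+np.array([0,0,np.cos(th)]))
                u=((proj(s,p)-[c,a])*5).astype(int);cv2.circle(z,tuple(int(k) for k in u),4,col,-1)
    out.append(cv2.resize(z,(500,int(z.shape[0]*500/z.shape[1]))) if n=="side" else cv2.resize(z,(300,240)))
z=np.zeros((out[0].shape[0],800,3),np.uint8);z[:,:500]=out[0];z[:240,500:]=out[1]
cv2.imwrite("pics/d.png",z);print(z.shape)
E
```

```text
(400, 800, 3)
```

View pics/d.png

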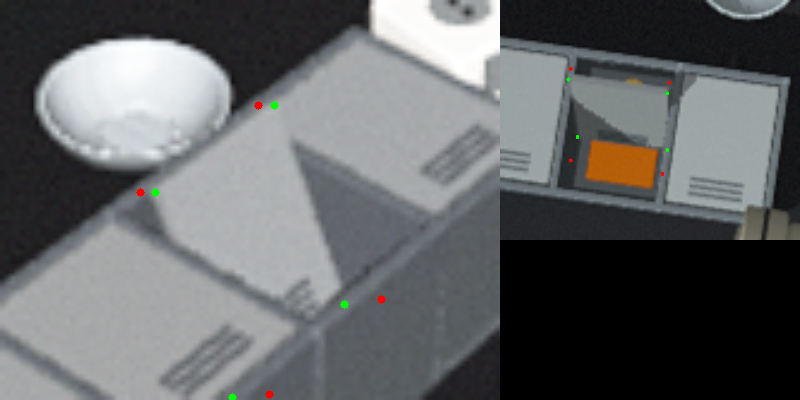

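The cover's edges meet the green dots (1.15 rad) in both views, at (275,105), (155,193) and (345,304), and not the red ones (0.8 rad). The hand is clear, so I'm handing in.

```bash
python3 -c "
from plant import *
print(get_obs()['force'],get_obs()['t']);finish_job()"
```

```text
[ 0.49507665  0.50965602 -0.11771569] 5.6667
the job is handed in; nothing more can be done
```

Cover 3 (third from the robot's left) was the loose one; it now stands open at its stop and the hand is clear. The job was handed in at 5.7 s.

- **Finding it:** I pressed cover 4 first and it held (23 N at the surface). Cover 3 then sank 5 mm with almost no resistance. I did not press covers 1 and 2, since the task says only one is free.
- **Opening it:** I pushed cover 3 along its arc until it resisted with about 30 N at the stop, then backed the finger out.
- **Last checks:** After the hand withdrew, the cover's edges in both camera views matched the predicted corners for 1.15 rad and not those for 0.8 rad. The force reading was about zero. The jar, bowl and outlet box looked unmoved in the pictures, though I did not measure their positions. No check failed or disagreed.

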